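# Pry the snap-fit cover off a bench sensor

### The arm

A 6-joint arm with a two-finger parallel gripper is mounted at the origin on a cart in front of the work surface, level with it; the furniture and walls round the work are solid. World frame = base frame: x ahead of the robot, y to its left, z up, the work surface at z = 0. Lengths are in mm, angles in rad, forces in N, time in s.
With the tool pointing down it reaches from about 275 to 750 mm from the base axis. Payload 10.2 kg.
Tool frame: the origin (TCP) lies midway between the tips of the shut fingers; the grasp point (between the pads) lies 19 mm behind it; x points along the fingers, y is the direction in which the jaws open and shut, and the axes are right-handed (so a half turn about x gives the same grasp; the last joint's range is limited). The gripper opens to 85 mm and grips with 20 to 120 N. Pads are 22 mm wide; open, the fingers measure 114 mm over their backs; the gripper's body (76 mm by 85 mm) begins 54 mm behind the grasp point. The pads swing forward as they close: fully open they stand 13 mm farther back than shut.
Start: joints at [-1.48, 0.313, 1.498, -0, 1.331, -0.223], TCP at [162.042, -499.373, 231.294] pointing down, gripper open.
Joint ranges: [-2.94, 2.94], [-0.97, 2.17], [0.19, 2.56], [-1.23, 4.37], [0.02, 3.11], [-2.88, 2.88]. Speed limits (rad/s): [2.39, 2.39, 3.01, 3.14, 3.14, 3.14].

### API

Orientations are given as a unit quaternion [w, x, y, z].
In Python, from rig import sense, capture, get_calibration, finish_job gives the robot as it stands.
- The arm moves only by the tool jog_arm, never from a script. Its argument "increments" is a list of rows, each an object of numbers: "rx", "ry", "rz": the turn, a rotation vector about the tool's x, y, z in rad; "x", "y", "z": the shift along the tool's x, y, z in mm; "hand": the finger opening in mm, from 0 to 85.4. A call has 1 to 5 rows; each row shifts and turns the commanded pose from where the row before left it, along the tool's axes as they then stand; what a row does not reach is not made up. A row lasts 1/8 s, in which the tool goes at most 62.5 mm and 10.7 degrees, less where a joint would pass 70% of its speed; a pose out of reach is approached as far as the arm can. A call with a gripper value outside its range is refused whole. The fingers move at their own pace and stop on an object; "force" is the grip in N (left out, the last holds). Time passes only in rows, so rows that do not move let the fingers close. It gives the time, the measured TCP pose, the force and the opening at its end, in the units of the state.
- sense(): the state, without advancing time (a new reading comes with each control period).
- capture(name): name is "scene" or "top" or "wrist"; returns the picture (400x640x3 uint8, red, green, blue); there is no depth.
- get_calibration(name): a dict with "camera_matrix" (3x3 intrinsics, pixels), "R" (3x3) and "t" (3): a world point X has camera coordinates R X + t; the wrist camera has in their place "T_tool_cam" (4x4, takes a point from camera to tool coordinates, whose origin is the TCP and whose axes are the tool frame's). Camera axes: x right, y down, z forward; pixel columns grow to the right and rows downward; lengths in mm; the calibration is good to about 2 mm. A picture is of the moment at which its call begins: read the wrist's pose just before it. get_calibration takes no time and is no camera call.
- finish_job(): hands the job in, once; it reports no verdict.
The state is a dict: "time_s": time; "joints": joint angles; "dq": joint speeds; "tau": joint torques, N m; "eef_pos": TCP position; "ee_rot": TCP orientation; "force": force on the tool from outside, world axes, zero at the start; "wrist_torque": the same for the moment, N m; "grip_width": opening from 0.0 (shut) to 1.0 (fully open).
Only numpy, scipy, OpenCV 4.12 (cv2) and the standard library are available. Lean on these libraries where they do the work, as an engineer would, in place of code of your own. Each camera call takes 0.05 s, during which the arm holds its last target.

### The job

Take the yellow-handled flat opener out of the tool stand, push its blade down into the notch behind the top edge of the sensor's blue cover, and pry the cover off so that it falls down flat in front of the sensor. Use the blade for this and keep the fingers off the cover; then stand the opener back upright in the slot it came from, let go, and leave the red awl alone.

Things in the scene. Friction and masses are not known exactly. Their poses are not given: they have to be found in the camera images.
- opener: Flat opener, stands in a stand slot (29 x 17 mm, y by x). Origin: middle of blade tip; z up the tool, x normal to the blade's flat; a half turn about z changes nothing. Steel blade z 0-40 mm, 16 wide (y), 3 thick (x); black collar z 40-46, 36 x 38, rests on the stand's plate (50 mm above bench); yellow handle z 46-96, 20 (x) by 28 (y). 70 g. Grip its x faces just above the collar: the pry push then goes into the fingers.
- notch (a point): Middle of the notch's mouth, level with the flat top (85 mm above the bench) of the fixed white sensor housing, 90 wide (y), 60 deep (x). x points into the housing, away from the cover, z up; faces the robot within 0.3 rad. The notch is a pocket open at the top: x -7 to 7, y -18 to 18 mm, floor 18 mm down; its front wall (x = -7) is the cover's back.
- cover: Blue snap-fit cover of the housing, 86 wide (y), 74 high (z), 5 thick (x) mm, 30 g. Origin: middle of its lower edge, on a sill 10 mm above the bench, behind a 4 mm lip; x into the housing, z up; top 1 mm below the housing's top. Sprung clips hold it: about 5 N towards -x from inside the notch frees it within 10 mm; from about 15 mm it falls over the lip, face down on the bench.
- awl: Round awl, not to be used: round red handle 25 mm across, black round collar, thin round spike; as long as the opener (96 mm). Stands in the other slot of the fixed aluminium tool stand, 60 x 150 mm, slots 70 mm apart. Origin: tip of its spike; z up along the handle.
There are look-alikes about, which are no part of the job. There is more than one size of the opener; the one meant has the size given above.

How it is judged:
By the outcome, as a careful person would: the job done as asked, in the order asked, and still so for the second after the job is handed in, with the robot touching nothing.
It also fails if it takes over 45 s, if anything falls off the work surface, if the arm or the gripper's body presses on something with over 40 N, if the wrist force passes 120 N, or if a joint passes its speed limit or range.

## Working session

There is one attempt and no reset: what is moved stays moved. The work goes in short steps, Python scripts to look and compute and a tool call to move; the robot and the scene stay as the last step left them, time stands still between calls to the robot, and variables do not carry over. Pictures are saved under pics/ and viewed, and the job is handed in when it is done.

Besides the shell and the picture viewer there is one more tool, called after "Request:" as name([rows], argument=value, ...), one row to a line, values as JSON. jog_arm: Moves the arm, as the interface text tells. Its arguments: {"type":"object","properties":{"increments":{"type":"array","items":{"type":"object","properties":{"rx":{"type":"number"},"ry":{"type":"number"},"rz":{"type":"number"},"x":{"type":"number"},"y":{"type":"number"},"z":{"type":"number"},"hand":{"type":"number"}}}},"force":{"type":"number"}},"required":["increments"]}

```bash
mkdir -p pics; ls
cat > h.py <<'E'
import numpy as np, cv2
from rig import sense, capture, get_calibration, finish_job
def save(n,img): cv2.imwrite(f'pics/{n}.png',cv2.cvtColor(img,cv2.COLOR_RGB2BGR))
E
python3 - <<'E'
from h import *
s=sense(); print({k:np.round(v,3).tolist() for k,v in s.items()})
for n in ['scene','top']:
    im=capture(n); save(n+'0',im); np.save(n+'0.npy',im); c=get_calibration(n); print(n,{k:np.round(np.array(v),3).tolist() for k,v in c.items()})
print(get_calibration('wrist'))
E
```

```text
pics
{'time_s': 0.0, 'joints': [-1.48, 0.313, 1.498, 0.0, 1.331, -0.223], 'dq': [-0.0, -0.001, -0.001, -0.001, 0.0, -0.001], 'tau': [0.001, -41.227, -25.973, -0.0, 0.004, 0.0], 'eef_pos': [162.025, -499.1, 230.743], 'ee_rot': [0.11, 0.698, 0.111, -0.698], 'force': [-0.092, 0.576, 0.385], 'wrist_torque': [-0.009, -0.059, -0.02], 'grip_width': 1.0}
scene {'camera_matrix': [[487.438, 0.0, 320.341], [0.0, 487.438, 192.972], [0.0, 0.0, 1.0]], 'R': [[-0.551, -0.834, -0.019], [-0.511, 0.356, -0.783], [0.66, -0.421, -0.622]], 't': [501.852, 259.989, 849.11]}
top {'camera_matrix': [[516.429, 0.0, 321.746], [0.0, 516.429, 197.699], [0.0, 0.0, 1.0]], 'R': [[-0.005, -1.0, -0.001], [-0.989, 0.005, -0.145], [0.145, 0.0, -0.989]], 't': [246.069, 532.408, 861.401]}
{'camera_matrix': array([[346.67754164,   0.        , 320.49535293],
       [  0.        , 346.67754164, 200.38949237],
       [  0.        ,   0.        ,   1.        ]]), 'T_tool_cam': array([[ 8.68551379e-04, -3.13826726e-01,  9.49479874e-01,
        -1.42890736e+02],
       [ 9.99999403e-01, -3.57195099e-04, -1.03282677e-03,
         3.53494686e-03],
       [ 6.63278201e-04,  9.49480204e-01,  3.13826229e-01,
        -8.16598023e+01],
       [ 0.00000000e+00,  0.00000000e+00,  0.00000000e+00,
         1.00000000e+00]])}
```

View pics/scene0.png

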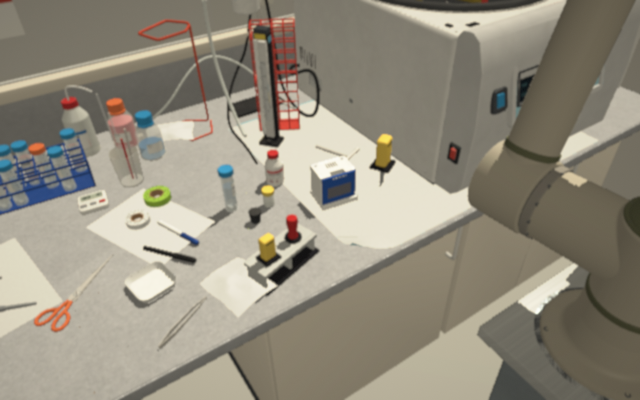

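View pics/top0.png

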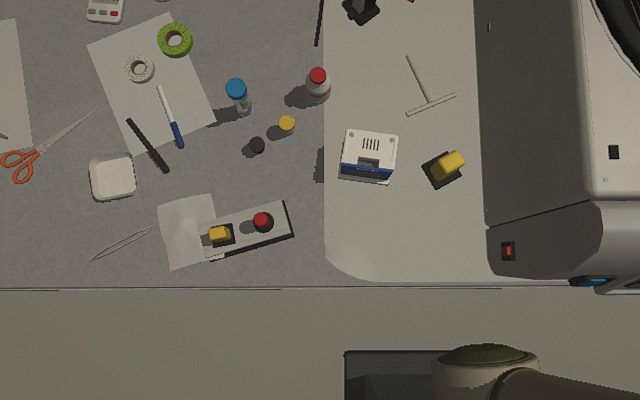

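Run:
```python
from h import *
t=np.load('top0.npy'); s=np.load('scene0.npy')
save('c1',np.vstack([cv2.resize(t[185:285,150:310],(800,500),interpolation=cv2.INTER_CUBIC)]))
save('c2',cv2.resize(t[115:195,330:480],(800,427),interpolation=cv2.INTER_CUBIC))
save('c3',cv2.resize(s[130:290,240:420],(675,600),interpolation=cv2.INTER_CUBIC))
```

```text
(no output)
```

View pics/c1.png

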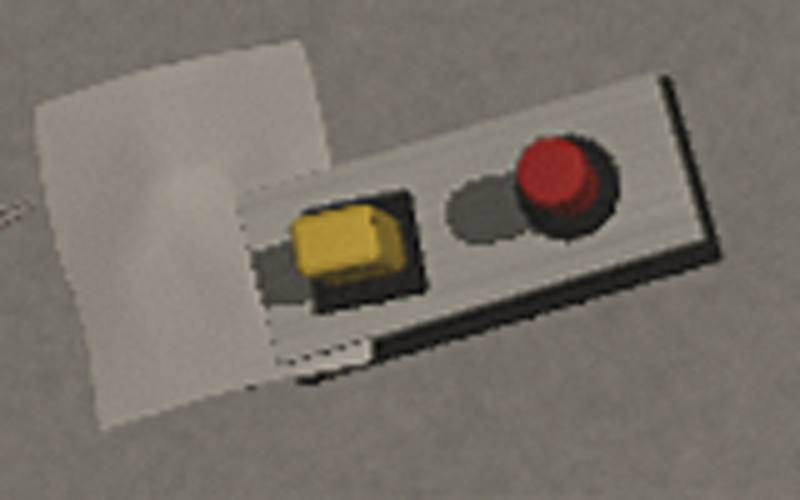

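View pics/c2.png

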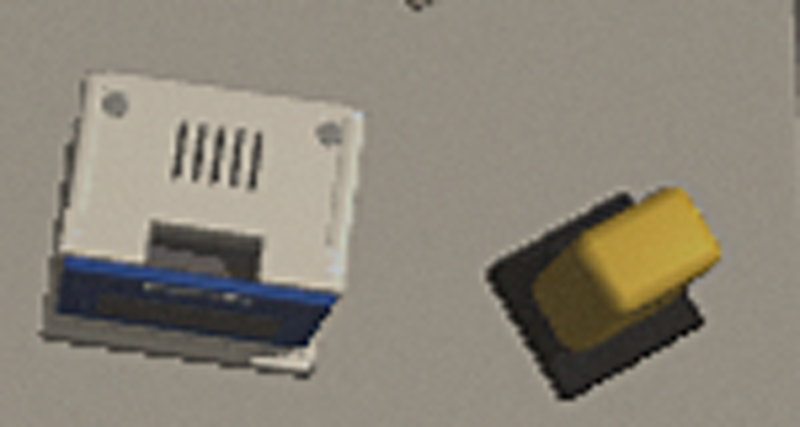

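View pics/c3.png

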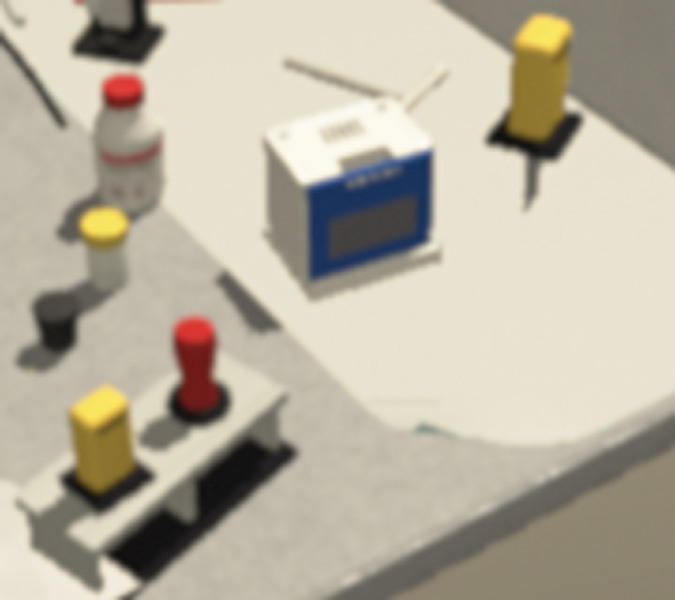

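```bash
cat >> h.py <<'E'
from scipy.spatial.transform import Rotation as Ro
def ray(name,px,z,pose=None):
    c=get_calibration(name); K=np.array(c['camera_matrix'])
    if name=='wrist':
        pos,R0=pose; T=np.array(c['T_tool_cam']); R=R0@T[:3,:3]; C=pos+R0@T[:3,3]
    else:
        R=np.array(c['R']).T; C=-R@np.array(c['t'])
    px=np.atleast_2d(px); d=(R@np.linalg.inv(K)@np.c_[px,np.ones(len(px))].T).T
    return C+d*((z-C[2])/d[:,2])[:,None]
def proj(name,X,pose=None):
    c=get_calibration(name); K=np.array(c['camera_matrix']); X=np.atleast_2d(X)
    if name=='wrist':
        pos,R0=pose; T=np.array(c['T_tool_cam']); R=R0@T[:3,:3]; C=pos+R0@T[:3,3]; p=(X-C)@R
    else: p=X@np.array(c['R']).T+np.array(c['t'])
    q=p@K.T; return q[:,:2]/q[:,2:]
def wpose():
    s=sense(); q=s['ee_rot']; return np.array(s['eef_pos']),Ro.from_quat([q[1],q[2],q[3],q[0]]).as_matrix()
E
python3 - <<'E'
from h import *
np.set_printoptions(precision=1,suppress=True)
def c1(a): return np.array(a)/5+[150,185]
k=330; 
def c2(a): return np.array(a)/(800/150)+[330,115]
def c3(a): return np.array(a)/3.75+[240,130]
print('collar top z56',ray('top',c1([[411,191],[426,290],[315,312]]),56))
print('handle top z106',ray('top',c1([[291,213],[375,207],[388,268],[305,280]]),106))
print('stand',ray('top',c1([[660,75],[706,243],[270,360],[235,195]]),50))
print('awl',ray('top',c1([[556,175]]),106))
print('housing top bl br tr tl',ray('top',c2([[65,255],[342,290],[365,110],[88,72]]),85))
print('notch bl br tl tr',ray('top',c2([[145,265],[260,282],[150,222],[263,237]]),85))
print('scene handle top',ray('scene',c3([[70,408],[105,387],[131,402],[98,424]]),106))
print('scene housing',ray('scene',c3([[310,186],[433,150],[380,97],[265,137]]),85))
print('big opener top(z?)',ray('top',c2([[580,245],[675,188],[722,250],[625,312]]),140))
print('pose',wpose()[0],'\n',wpose()[1])
E
```

```text
collar top z56 [[488.  395.8  56. ]
 [454.4 390.1  56. ]
 [447.2 427.4  56. ]]
handle top z106 [[476.2 425.3 106. ]
 [478.  398.5 106. ]
 [458.5 393.9 106. ]
 [454.8 420.3 106. ]]
stand [[528.2 312.   50. ]
 [470.3 295.9  50. ]
 [431.4 443.5  50. ]
 [487.5 457.   50. ]]
awl [[488.1 340.7 106. ]]
housing top bl br tr tl [[585.5 209.2  85. ]
 [573.9 122.7  85. ]
 [631.8 114.   85. ]
 [644.5 201.3  85. ]]
notch bl br tl tr [[582.2 184.2  85. ]
 [576.6 148.3  85. ]
 [595.9 182.4  85. ]
 [591.  147.1  85. ]]
scene handle top [[473.8 425.2 106. ]
 [477.3 403.3 106. ]
 [460.1 397.8 106. ]
 [455.7 419.  106. ]]
scene housing [[582.4 208.6  85. ]
 [569.8 126.5  85. ]
 [635.4 119.7  85. ]
 [640.5 203.4  85. ]]
big opener top(z?) [[575.9  60.6 140. ]
 [592.8  32.  140. ]
 [574.2  19.1 140. ]
 [555.9  48.2 140. ]]
pose [ 162.  -499.1  230.8] 
 [[-0.   0.3 -1. ]
 [ 0.  -1.  -0.3]
 [-1.  -0.  -0. ]]
```

Run:
```python
from h import *
np.set_printoptions(precision=1,suppress=True)
print(ray('top',[[487,275],[300,288],[600,288],[487,100],[500,275],[600,292]],0))
print(ray('scene',[[448,188],[640,112],[350,105]],0))
# machine corner top: scene (468,32); find height along vertical edge; top pixel (487,228)
for z in (100,200,300,400): print(z,ray('scene',[[468,32]],z)[0],ray('top',[[487,228],[600,197]],z)[0:2].ravel(), ray('top',[[490,270],[600,290]],z).ravel())
save('mach',cv2.resize(np.load('top0.npy')[150:320,440:640],(800,680)[:2])[:600])
```

```text
[[ 398.8  -49.9    0. ]
 [ 377.5  282.9    0. ]
 [ 375.1 -249.1    0. ]
 [ 722.5  -66.4    0. ]
 [ 398.7  -73.     0. ]
 [ 368.1 -248.5    0. ]]
[[ 472.5  -86.5    0. ]
 [ 411.9 -825.1    0. ]
 [ 953.9 -140.8    0. ]]
100 [ 997.1 -689.6  100. ] [ 474.   -22.2  100.   523.6 -208.1  100. ] [ 407.1  -23.5  100.   375.  -195.8  100. ]
200 [ 818.2 -475.5  200. ] [ 465.5    9.8  200.   509.1 -153.7  200. ] [ 406.6    8.6  200.   378.3 -142.9  200. ]
300 [ 639.3 -261.3  300. ] [456.9  41.8 300.  494.5 -99.3 300. ] [406.1  40.8 300.  381.7 -90.  300. ]
400 [460.3 -47.2 400. ] [448.3  73.8 400.  480.  -44.9 400. ] [405.6  72.9 400.  385.1 -37.1 400. ]
```

View pics/mach.png

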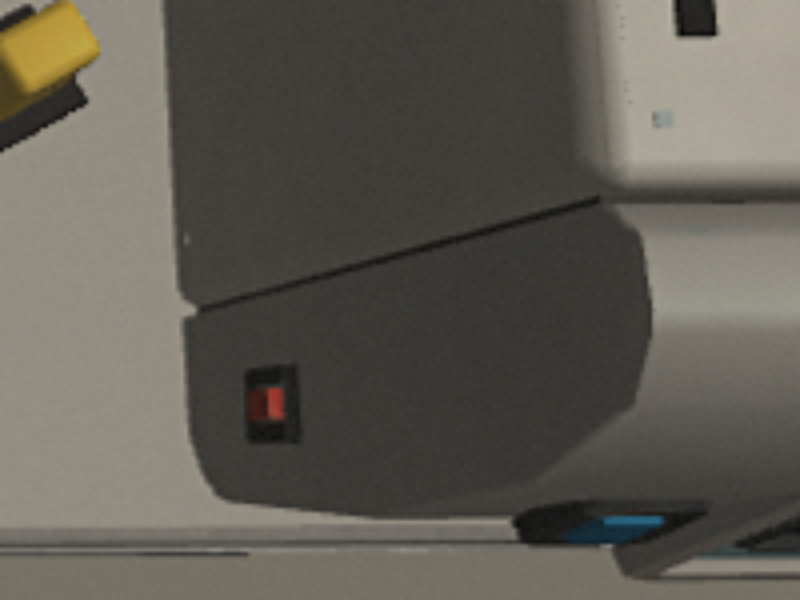

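```bash
cat >> h.py <<'E'
def plan(wps,start=None):
    # wps: list of (x,y,z,theta); prints tool-axis rows
    if start is None:
        p,R=wpose(); cur=[*p,np.arctan2(R[1,1],R[0,1])]
    else: cur=start
    print('cur',np.round(cur,3))
    for w in wps:
        d=np.array(w[:3])-cur[:3]; th=cur[3]
        print({'x':round(-d[2],1),'y':round(d[0]*np.cos(th)+d[1]*np.sin(th),1),'z':round(d[0]*np.sin(th)-d[1]*np.cos(th),1),'rx':round(-(w[3]-th),3)}, 'step',round(float(np.linalg.norm(d)),1))
        cur=list(w)
E
python3 - <<'E'
from h import *
P=np.array([[162,-499],[166,-455],[170,-410],[176,-365],[183,-320],[193,-275],[210,-230],[232,-188],[255,-148],[275,-106],[286,-60],[288,-14],[286,32],[290,78],[300,122],[318,164],[340,205]])
th=np.linspace(-1.257,0.17,len(P))
plan([(x,y,235,t) for (x,y),t in zip(P[1:],th[1:])],[162,-499.3,231.3,-1.257])
E
```

```text
cur [ 162.    -499.3    231.3     -1.257]
{'x': np.float64(-3.7), 'y': np.float64(-40.9), 'z': np.float64(-17.5), 'rx': np.float64(-0.089)} step 44.6
{'x': np.int64(0), 'y': np.float64(-39.8), 'z': np.float64(-21.3), 'rx': np.float64(-0.089)} step 45.2
{'x': np.int64(0), 'y': np.float64(-36.8), 'z': np.float64(-26.6), 'rx': np.float64(-0.089)} step 45.4
{'x': np.int64(0), 'y': np.float64(-33.8), 'z': np.float64(-30.6), 'rx': np.float64(-0.089)} step 45.5
{'x': np.int64(0), 'y': np.float64(-29.0), 'z': np.float64(-35.8), 'rx': np.float64(-0.089)} step 46.1
{'x': np.int64(0), 'y': np.float64(-20.9), 'z': np.float64(-43.3), 'rx': np.float64(-0.089)} step 48.1
{'x': np.int64(0), 'y': np.float64(-11.2), 'z': np.float64(-46.1), 'rx': np.float64(-0.089)} step 47.4
{'x': np.int64(0), 'y': np.float64(-5.1), 'z': np.float64(-45.9), 'rx': np.float64(-0.089)} step 46.1
{'x': np.int64(0), 'y': np.float64(-4.6), 'z': np.float64(-46.3), 'rx': np.float64(-0.089)} step 46.5
{'x': np.int64(0), 'y': np.float64(-10.3), 'z': np.float64(-46.2), 'rx': np.float64(-0.089)} step 47.3
{'x': np.int64(0), 'y': np.float64(-14.6), 'z': np.float64(-43.7), 'rx': np.float64(-0.089)} step 46.0
{'x': np.int64(0), 'y': np.float64(-14.5), 'z': np.float64(-43.7), 'rx': np.float64(-0.089)} step 46.0
{'x': np.int64(0), 'y': np.float64(-4.6), 'z': np.float64(-45.9), 'rx': np.float64(-0.089)} step 46.2
{'x': np.int64(0), 'y': np.float64(5.7), 'z': np.float64(-44.8), 'rx': np.float64(-0.089)} step 45.1
{'x': np.int64(0), 'y': np.float64(17.6), 'z': np.float64(-42.1), 'rx': np.float64(-0.089)} step 45.7
{'x': np.int64(0), 'y': np.float64(25.2), 'z': np.float64(-39.1), 'rx': np.float64(-0.089)} step 46.5
```

Sizes check out. At top (220,233) is a yellow opener whose handle top measures about 27×20 mm and whose collar measures about 34×38 mm. It stands in the stand beside the red awl (263,221), so it is the right one. The other yellow one at (450,165) stands alone, has a larger collar and is a look-alike. I'm moving now, swinging in close to keep clear of the machine.

Request:
jog_arm([
  {"x": -4,"y": -41,"z": -17.5,"rx": -0.09,"hand": 40},
  {"y": -40,"z": -21,"rx": -0.09},
  {"y": -37,"z": -26.5,"rx": -0.09},
  {"y": -34,"z": -30.5,"rx": -0.09},
  {"y": -29,"z": -36,"rx": -0.09},
], force=60)

```text
schema error: expected keys rx, ry, rz, x, y, z, hand
```

Request:
jog_arm([
  {"x": -4,"y": -41,"z": -17.5,"rx": -0.09,"ry": 0,"rz": 0,"hand": 40},
  {"x": 0,"y": -40,"z": -21,"rx": -0.09,"ry": 0,"rz": 0,"hand": 40},
  {"x": 0,"y": -37,"z": -26.5,"rx": -0.09,"ry": 0,"rz": 0,"hand": 40},
  {"x": 0,"y": -34,"z": -30.5,"rx": -0.09,"ry": 0,"rz": 0,"hand": 40},
  {"x": 0,"y": -29,"z": -36,"rx": -0.09,"ry": 0,"rz": 0,"hand": 40},
], force=60)

```text
time_s: 0.72
eef_pos: [192.1, -272.9, 235.0]
ee_rot: [0.264, 0.656, 0.264, -0.656]
force: [0.9, 0.8, 1.3]
grip_width: 0.465
```

Request:
jog_arm([
  {"x": 0,"y": -21,"z": -43.5,"rx": -0.09,"ry": 0,"rz": 0,"hand": 40},
  {"x": 0,"y": -11,"z": -46,"rx": -0.09,"ry": 0,"rz": 0,"hand": 40},
  {"x": 0,"y": -5,"z": -46,"rx": -0.09,"ry": 0,"rz": 0,"hand": 40},
  {"x": 0,"y": -4.5,"z": -46.5,"rx": -0.09,"ry": 0,"rz": 0,"hand": 40},
  {"x": 0,"y": -10.5,"z": -46,"rx": -0.09,"ry": 0,"rz": 0,"hand": 40},
])

```text
time_s: 1.35
eef_pos: [284.6, -57.4, 235.2]
ee_rot: [0.404, 0.58, 0.404, -0.58]
force: [1.2, 0.4, -0.6]
grip_width: 0.468
```

Request:
jog_arm([
  {"x": 0,"y": -14.5,"z": -43.5,"rx": -0.09,"ry": 0,"rz": 0,"hand": 60},
  {"x": 0,"y": -14.5,"z": -43.5,"rx": -0.09,"ry": 0,"rz": 0,"hand": 60},
  {"x": 0,"y": -4.5,"z": -46,"rx": -0.09,"ry": 0,"rz": 0,"hand": 60},
  {"x": 0,"y": 5.5,"z": -45,"rx": -0.09,"ry": 0,"rz": 0,"hand": 60},
  {"x": 0,"y": 17.5,"z": -42,"rx": -0.09,"ry": 0,"rz": 0,"hand": 60},
])

```text
time_s: 1.98
eef_pos: [313.6, 167.0, 235.4]
ee_rot: [0.524, 0.475, 0.523, -0.475]
force: [0.9, -1.2, 0.3]
grip_width: 0.7
```

Run:
```python
from h import *
s=sense(); print(np.round(s['joints'],2),s['time_s'])
plan([(355,240,230,.17),(385,290,230,.17),(415,340,230,.17),(445,380,230,.17),(467,415,230,.17)])
```

```text
[ 0.16 -0.08  1.93 -0.    1.29  0.06] 1.975
cur [3.13612e+02 1.66976e+02 2.35363e+02 9.70000e-02]
{'x': np.float64(5.4), 'y': np.float64(48.3), 'z': np.float64(-68.7), 'rx': np.float64(-0.073)} step 84.1
{'x': np.int64(0), 'y': np.float64(38.0), 'z': np.float64(-44.2), 'rx': -0.0} step 58.3
{'x': np.int64(0), 'y': np.float64(38.0), 'z': np.float64(-44.2), 'rx': -0.0} step 58.3
{'x': np.int64(0), 'y': np.float64(36.3), 'z': np.float64(-34.3), 'rx': -0.0} step 50.0
{'x': np.int64(0), 'y': np.float64(27.6), 'z': np.float64(-30.8), 'rx': -0.0} step 41.3
```

Request:
jog_arm([
  {"x": 1,"y": 37,"z": -46,"rx": -0.073,"ry": 0,"rz": 0,"hand": 70},
  {"x": 1,"y": 38,"z": -44,"rx": 0,"ry": 0,"rz": 0,"hand": 70},
  {"x": 1,"y": 38,"z": -44,"rx": 0,"ry": 0,"rz": 0,"hand": 70},
  {"x": 1,"y": 38,"z": -44,"rx": 0,"ry": 0,"rz": 0,"hand": 70},
  {"x": 0,"y": 30,"z": -40,"rx": 0,"ry": 0,"rz": 0,"hand": 70},
])

```text
time_s: 2.6
eef_pos: [460.6, 409.5, 230.5]
ee_rot: [0.54, 0.456, 0.54, -0.457]
force: [0.0, -1.4, 0.0]
grip_width: 0.82
```

Request:
jog_arm([
  {"x": 0,"y": 0,"z": 0,"rx": 0,"ry": 0,"rz": 0,"hand": 70},
])

```text
time_s: 2.72
eef_pos: [460.2, 409.7, 229.1]
ee_rot: [0.54, 0.455, 0.541, -0.457]
force: [0.6, -1.0, 0.1]
grip_width: 0.822
```

Run:
```python
from h import *
p=wpose(); print(p); im=capture('wrist'); save('w1',im); np.save('w1.npy',im); np.savez('w1p.npz',p=p[0],R=p[1]); print(np.round(sense()['joints'],2))
```

```text
(array([460.2257408 , 409.69311107, 229.09626346]), array([[-2.27276795e-03,  9.85930155e-01,  1.67142345e-01],
       [-1.12785800e-03,  1.67140143e-01, -9.85932503e-01],
       [-9.99996781e-01, -2.42930862e-03,  7.32118455e-04]]))
[ 0.54  0.52  1.2  -0.    1.42  0.37]
```

View pics/w1.png

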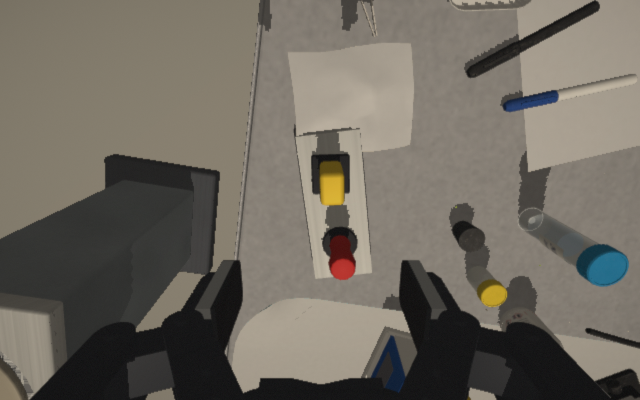

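Run:
```python
from h import *
im=np.load('w1.npy'); save('w1c',cv2.resize(im[125:285,285:385],(500,800)[:2],interpolation=cv2.INTER_CUBIC)[:600])
```

```text
(no output)
```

View pics/w1c.png

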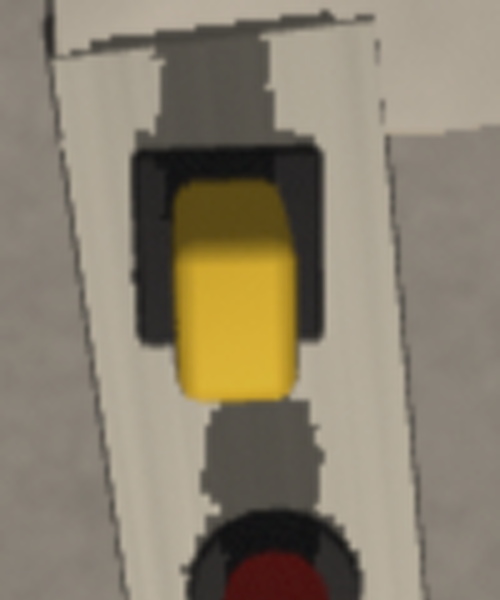

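Run:
```python
from h import *
np.set_printoptions(precision=1,suppress=True)
d=np.load('w1p.npz'); pose=(d['p'],d['R'])
f=lambda a:np.array(a)/5+[285,125]
c=ray('wrist',f([[133,147],[321,147],[322,341],[140,343]]),56,pose); h=ray('wrist',f([[175,250],[297,250],[296,400],[183,400]]),106,pose)
for q in (c,h):
    print(q[:,:2].round(1).tolist(), q.mean(0)); 
    print([round(float(np.linalg.norm(q[i]-q[(i+1)%4])),1) for i in range(4)])
    print('yaw from x edges',[round(float(np.arctan2(v[1],v[0])),3) for v in (q[1]-q[0],q[2]-q[3])],'y edges',[round(float(np.arctan2(-v[0],v[1])),3) for v in (q[0]-q[3],q[1]-q[2])])
st=ray('wrist',f([[52,60],[130,600],[375,18],[428,600]]),50,pose); print(st)
for v in (st[0]-st[1],st[2]-st[3]): print('stand yaw',np.arctan2(-v[0],v[1]).round(3))
```

```text
[[449.2, 429.1], [483.3, 434.9], [490.7, 398.3], [456.5, 392.1]] [469.9 413.6  56. ]
[34.6, 37.3, 34.7, 37.7]
yaw from x edges [0.168, 0.179] y edges [0.195, 0.198]
[[458.1, 423.6], [477.1, 426.8], [481.6, 402.2], [463.6, 399.2]] [470.1 413.  106. ]
[19.2, 25.0, 18.3, 25.1]
yaw from x edges [0.168, 0.168] y edges [0.219, 0.182]
[[431.9 441.5  50. ]
 [463.4 335.6  50. ]
 [489.1 458.9  50. ]
 [523.5 345.8  50. ]]
stand yaw 0.289
stand yaw 0.295
```

Request:
jog_arm([
  {"x": 40,"y": 9,"z": -1,"rx": -0.01,"ry": 0,"rz": 0,"hand": 65},
  {"x": 40,"y": 0,"z": 0,"rx": 0,"ry": 0,"rz": 0,"hand": 65},
  {"x": 20,"y": 0,"z": 0,"rx": 0,"ry": 0,"rz": 0,"hand": 65},
  {"x": 0,"y": 0,"z": 0,"rx": 0,"ry": 0,"rz": 0,"hand": 65},
])

```text
time_s: 3.28
eef_pos: [467.9, 409.1, 130.6]
ee_rot: [0.542, 0.453, 0.542, -0.455]
force: [0.5, 1.1, 0.5]
grip_width: 0.758
```

Run:
```python
from h import *
p=wpose(); print(p[0],np.arctan2(p[1][1,1],p[1][0,1])); im=capture('wrist'); save('w2',im[100:]); np.save('w2.npy',im); np.savez('w2p.npz',p=p[0],R=p[1]);
```

```text
[467.92779854 409.13996731 130.55075376] 0.17532848762212572
```

View pics/w2.png

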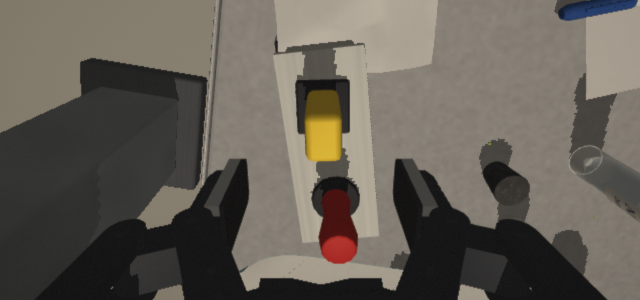

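Run:
```python
from h import *
im=np.load('w2.npy'); save('w2c',cv2.resize(im[170:270,280:370],(540,600),interpolation=cv2.INTER_CUBIC))
```

```text
(no output)
```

View pics/w2c.png

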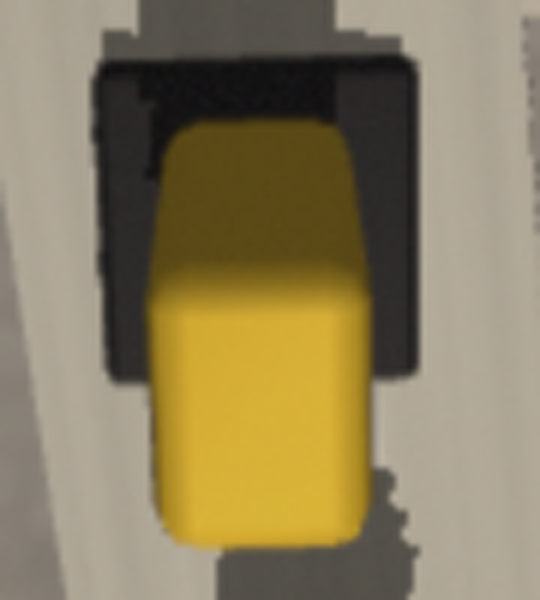

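Run:
```python
from h import *
np.set_printoptions(precision=1,suppress=True)
d=np.load('w2p.npz'); pose=(d['p'],d['R'])
f=lambda a:np.array(a)/6+[280,170]
c=ray('wrist',f([[94,62],[418,57],[418,378],[106,382]]),56,pose); h=ray('wrist',f([[148,285],[370,285],[370,547],[154,547]]),106,pose)
for q in (c,h):
    print(q[:,:2].round(1).tolist(), q.mean(0)); 
    print([round(float(np.linalg.norm(q[i]-q[(i+1)%4])),1) for i in range(4)])
    print('yaw from x edges',[round(float(np.arctan2(v[1],v[0])),3) for v in (q[1]-q[0],q[2]-q[3])],'y edges',[round(float(np.arctan2(-v[0],v[1])),3) for v in (q[0]-q[3],q[1]-q[2])])
    print('in tool', pose[1].T@(q.mean(0)-pose[0]))
```

```text
[[448.8, 428.8], [483.2, 435.5], [490.7, 398.6], [455.9, 391.9]] [469.7 413.7  56. ]
[35.0, 37.7, 35.5, 37.6]
yaw from x edges [0.191, 0.189] y edges [0.188, 0.201]
in tool [74.5  2.7 -4.3]
[[457.8, 423.9], [476.7, 427.2], [481.5, 402.5], [462.4, 399.1]] [469.6 413.2 106. ]
[19.1, 25.3, 19.4, 25.3]
yaw from x edges [0.175, 0.176] y edges [0.182, 0.194]
in tool [24.5  2.4 -3.7]
```

Request:
jog_arm([
  {"x": 10,"y": 2,"z": -3.5,"rx": -0.01,"ry": 0,"rz": 0,"hand": 65},
  {"x": 30,"y": 0,"z": 0,"rx": 0,"ry": 0,"rz": 0,"hand": 65},
  {"x": 30,"y": 0,"z": 0,"rx": 0,"ry": 0,"rz": 0,"hand": 65},
  {"x": 0,"y": 0,"z": 0,"rx": 0,"ry": 0,"rz": 0,"hand": 35},
  {"x": 0,"y": 0,"z": 0,"rx": 0,"ry": 0,"rz": 0,"hand": 30},
])

```text
time_s: 3.95
eef_pos: [470.7, 414.6, 62.9]
ee_rot: [0.545, 0.452, 0.544, -0.451]
force: [0.8, -0.6, 0.2]
grip_width: 0.355
```

Run:
```python
from h import *
p=wpose(); print(p[0]); im=capture('wrist'); save('w3',im); save('s3',cv2.resize(capture('scene')[180:310,200:360],(800,650)[:2])[:600])
```

```text
[470.73685297 414.61434077  62.88360875]
```

View pics/w3.png

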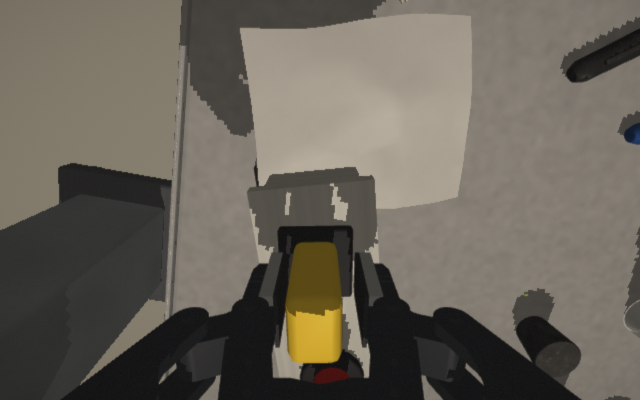

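View pics/s3.png

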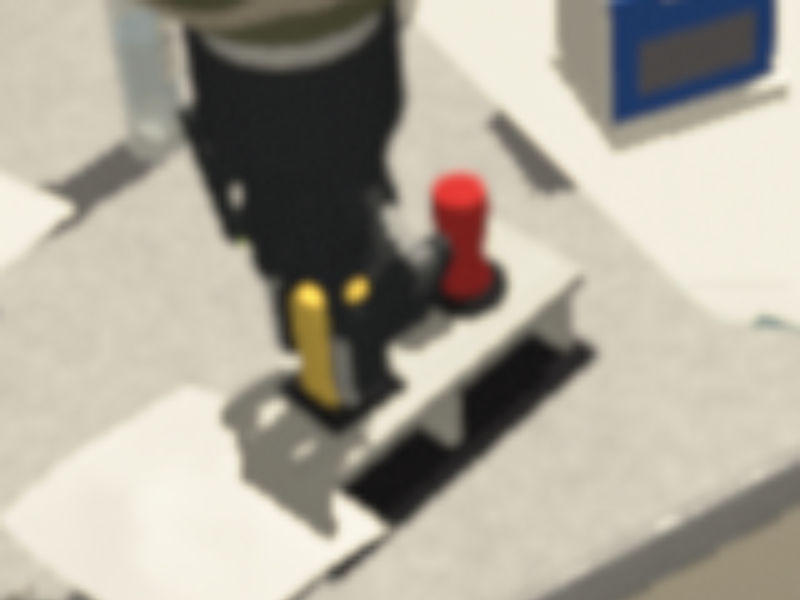

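Request:
jog_arm([
  {"x": 2,"y": -2,"z": 0,"rx": 0,"ry": 0,"rz": 0,"hand": 30},
  {"x": 0,"y": 0,"z": 0,"rx": 0,"ry": 0,"rz": 0,"hand": 12},
  {"x": 0,"y": 0,"z": 0,"rx": 0,"ry": 0,"rz": 0,"hand": 12},
  {"x": 0,"y": 0,"z": 0,"rx": 0,"ry": 0,"rz": 0,"hand": 12},
], force=80)

```text
time_s: 4.55
eef_pos: [468.2, 413.9, 59.8]
ee_rot: [0.544, 0.452, 0.544, -0.451]
force: [-1.4, 0.2, 4.9]
grip_width: 0.224
```

Run:
```python
from h import *
p=wpose(); s=sense(); print(p[0],s['force'],np.arctan2(p[1][1,1],p[1][0,1])); im=capture('wrist'); save('w4',im)
```

```text
[468.15734246 413.90350113  59.75663497] [-1.37858618  0.22479262  4.93173937] 0.18604264413816796
```

View pics/w4.png

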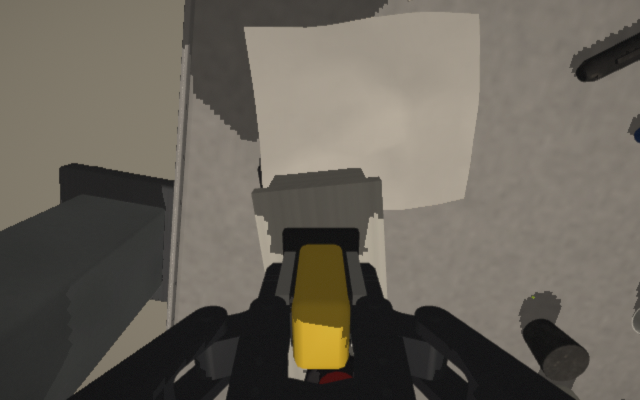

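Request:
jog_arm([
  {"x": -15,"y": 0,"z": 0,"rx": 0,"ry": 0,"rz": 0,"hand": 12},
  {"x": -40,"y": 0,"z": 0,"rx": 0,"ry": 0,"rz": 0,"hand": 12},
  {"x": -45,"y": 0,"z": 0,"rx": 0,"ry": 0,"rz": 0,"hand": 12},
  {"x": -30,"y": 0,"z": 0,"rx": 0,"ry": 0,"rz": 0,"hand": 12},
])

```text
time_s: 5.1
eef_pos: [468.4, 413.9, 192.3]
ee_rot: [0.545, 0.452, 0.544, -0.451]
force: [-0.5, 0.5, -0.7]
grip_width: 0.223
```

Run:
```python
from h import *
print(sense()['grip_width'])
im=capture('scene'); save('s5',im[100:320,180:420])
W=np.linspace([468,414,190,.186],[585,180,190,-.14],7)[1:]
plan([tuple(w) for w in W],[468,414,190,.186]); p=wpose(); print(p[0])
```

```text
0.22318816322085203
cur [4.68e+02 4.14e+02 1.90e+02 1.86e-01]
{'x': np.float64(-0.0), 'y': np.float64(12.0), 'z': np.float64(41.9), 'rx': np.float64(0.054)} step 43.6
{'x': np.float64(-0.0), 'y': np.float64(14.2), 'z': np.float64(41.2), 'rx': np.float64(0.054)} step 43.6
{'x': np.float64(-0.0), 'y': np.float64(16.4), 'z': np.float64(40.4), 'rx': np.float64(0.054)} step 43.6
{'x': np.float64(-0.0), 'y': np.float64(18.6), 'z': np.float64(39.4), 'rx': np.float64(0.054)} step 43.6
{'x': np.float64(-0.0), 'y': np.float64(20.7), 'z': np.float64(38.4), 'rx': np.float64(0.054)} step 43.6
{'x': np.float64(-0.0), 'y': np.float64(22.8), 'z': np.float64(37.2), 'rx': np.float64(0.054)} step 43.6
[469.39725877 414.56990346 196.03573947]
```

View pics/s5.png

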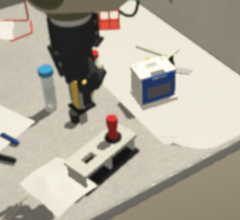

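Request:
jog_arm([
  {"x": 0,"y": 12,"z": 42,"rx": 0.054,"ry": 0,"rz": 0,"hand": 12},
  {"x": 0,"y": 14,"z": 41,"rx": 0.054,"ry": 0,"rz": 0,"hand": 12},
  {"x": 0,"y": 16.5,"z": 40.5,"rx": 0.054,"ry": 0,"rz": 0,"hand": 12},
  {"x": 0,"y": 18.5,"z": 39.5,"rx": 0.054,"ry": 0,"rz": 0,"hand": 12},
  {"x": 0,"y": 20.5,"z": 38.5,"rx": 0.054,"ry": 0,"rz": 0,"hand": 12},
])

```text
time_s: 5.78
eef_pos: [565.7, 217.3, 189.3]
ee_rot: [-0.478, -0.521, -0.478, 0.521]
force: [0.7, -0.1, -1.7]
grip_width: 0.224
```

Request:
jog_arm([
  {"x": 0,"y": 20,"z": 35,"rx": 0.054,"ry": 0,"rz": 0,"hand": 12},
  {"x": 0,"y": 0,"z": 0,"rx": 0,"ry": 0,"rz": 0,"hand": 12},
])

```text
time_s: 6.02
eef_pos: [583.1, 179.7, 189.1]
ee_rot: [-0.463, -0.534, -0.463, 0.534]
force: [0.7, 0.1, -0.4]
grip_width: 0.225
```

Run:
```python
from h import *
p=wpose(); print(p[0],np.arctan2(p[1][1,1],p[1][0,1])); im=capture('wrist'); save('w6',im); np.save('w6.npy',im); np.savez('w6p.npz',p=p[0],R=p[1]);
```

```text
[583.11335496 179.74553329 189.10439604] -0.14182192561953325
```

View pics/w6.png

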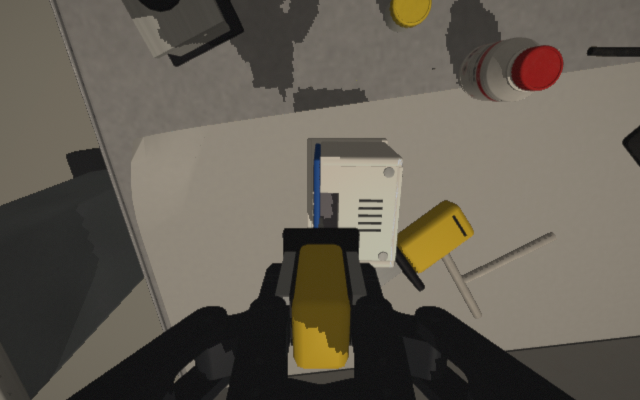

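Run:
```python
from h import *
im=np.load('w6.npy'); save('w6c',cv2.resize(im[130:280,290:415],(500,600),interpolation=cv2.INTER_CUBIC))
```

```text
(no output)
```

View pics/w6c.png

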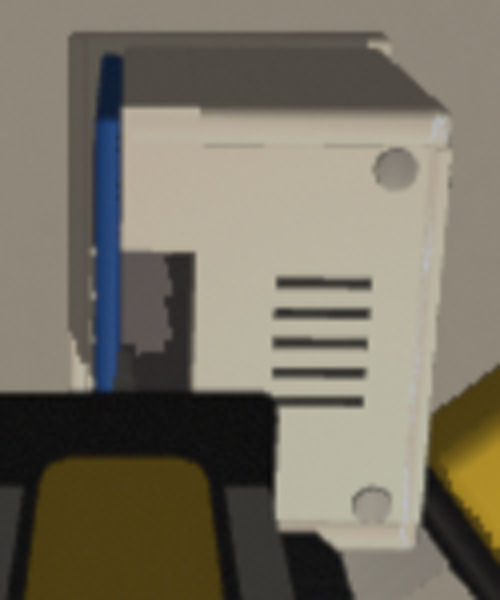

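Run:
```python
from h import *
np.set_printoptions(precision=1,suppress=True)
d=np.load('w6p.npz'); pose=(d['p'],d['R'])
f=lambda a:np.array(a)/4+[290,130]
H=ray('wrist',f([[122,107],[447,110],[415,548]]),85,pose); N=ray('wrist',f([[121,252],[196,252],[191,392],[115,392]]),85,pose)
print(H,'\n',N)
yaws=[np.arctan2(*(H[1]-H[0])[[1,0]]),np.arctan2(-(H[1]-H[2])[0],(H[1]-H[2])[1]),np.arctan2(*(N[1]-N[0])[[1,0]]),np.arctan2(-(N[1]-N[2])[0],(N[1]-N[2])[1]),np.arctan2(-(N[0]-N[3])[0],(N[0]-N[3])[1])]
print(np.round(yaws,3),np.linalg.norm(H[1]-H[0]),np.linalg.norm(H[1]-H[2]),np.linalg.norm(N[1]-N[0]))
y=-.14; ex=np.array([np.cos(y),np.sin(y),0]);ey=np.array([-ex[1],ex[0],0])
m=(N[0]+N[1])/2-18*ey; print('notch from wrist',m)
print('notch from housing back mid', (H[1]+H[2])/2)
print('tool coords', pose[1].T@(m-pose[0]))
# centre check w/ front-left corner: y half 45
print('front mid from H0', H[0]-45*ey, 'x of front rel m', (H[0]-m)@ex,(H[0]-m)@ey)
```

```text
[[588.5 212.   85. ]
 [646.4 203.2  85. ]
 [633.9 115.3  85. ]] 
 [[584.5 185.   85. ]
 [598.3 183.   85. ]
 [593.8 155.2  85. ]
 [579.3 157.3  85. ]]
[-0.2 -0.1 -0.1 -0.2 -0.2] 58.57197989990733 88.77459179009543 13.96977704749455
notch from wrist [588.9 166.2  85. ]
notch from housing back mid [640.2 159.2  85. ]
tool coords [104.1   7.6  12.6]
front mid from H0 [582.2 167.5  85. ] x of front rel m -6.730834763657305 45.32639334388041
```

Request:
jog_arm([
  {"x": 0,"y": 6.5,"z": 12,"rx": 0.003,"ry": 0,"rz": 0,"hand": 12},
  {"x": 25,"y": 0,"z": 0,"rx": 0,"ry": 0,"rz": 0,"hand": 12},
  {"x": 17,"y": 0,"z": 0,"rx": 0,"ry": 0,"rz": 0,"hand": 12},
  {"x": 0,"y": 0,"z": 0,"rx": 0,"ry": 0,"rz": 0,"hand": 12},
])

```text
time_s: 6.58
eef_pos: [586.4, 169.6, 146.1]
ee_rot: [-0.463, -0.533, -0.464, 0.535]
force: [0.0, -0.1, -0.7]
grip_width: 0.229
```

Run:
```python
from h import *
np.set_printoptions(precision=2,suppress=True)
p=wpose(); print(p[0],np.arctan2(p[1][1,1],p[1][0,1]))
im=capture('scene'); save('s7',cv2.resize(im[110:220,270:400],(709,600),interpolation=cv2.INTER_CUBIC))
im=capture('wrist'); save('w7',cv2.resize(im[100:280,240:440],(667,600),interpolation=cv2.INTER_CUBIC))
```

```text
[586.4  169.56 146.09] -0.14026791309120404
```

View pics/s7.png

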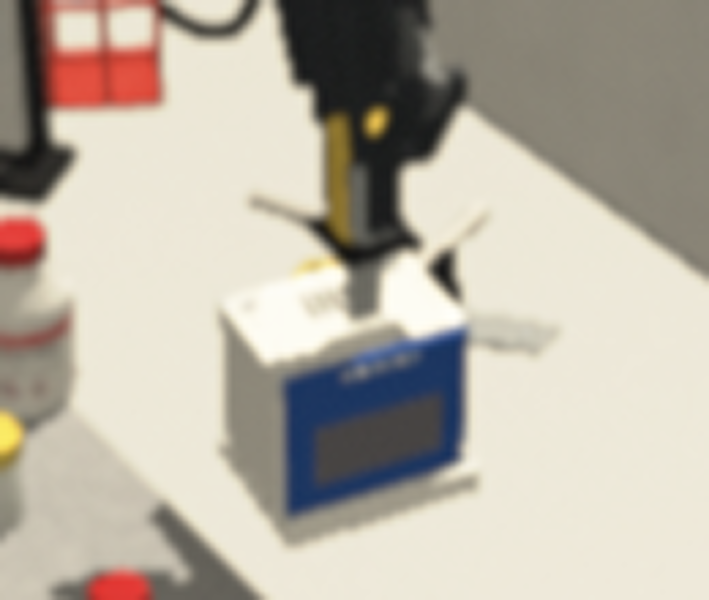

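View pics/w7.png

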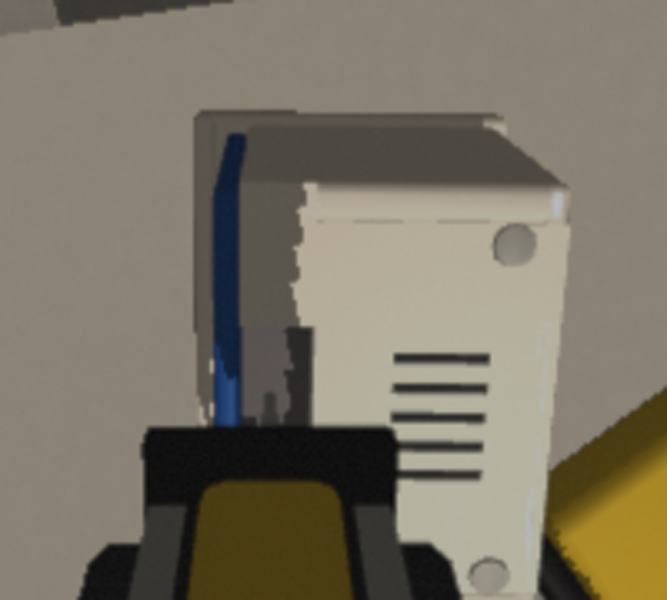

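Request:
jog_arm([
  {"x": 0,"y": 1.5,"z": 2,"rx": 0.004,"ry": 0,"rz": 0,"hand": 12},
  {"x": 8,"y": 0,"z": 0,"rx": 0,"ry": 0,"rz": 0,"hand": 12},
  {"x": 8,"y": 0,"z": 0,"rx": 0,"ry": 0,"rz": 0,"hand": 12},
  {"x": 0,"y": 0,"z": 0,"rx": 0,"ry": 0,"rz": 0,"hand": 12},
])

```text
time_s: 7.18
eef_pos: [587.8, 167.1, 130.3]
ee_rot: [-0.462, -0.534, -0.463, 0.535]
force: [0.0, 0.4, -0.7]
grip_width: 0.228
```

Run:
```python
from h import *
np.set_printoptions(precision=2,suppress=True)
p=wpose(); print(p[0],np.arctan2(p[1][1,1],p[1][0,1]),sense()['force'])
im=capture('scene'); save('s8',cv2.resize(im[130:200,290:390],(800,560),interpolation=cv2.INTER_CUBIC))
im=capture('wrist'); save('w8',cv2.resize(im[100:280,240:440],(667,600),interpolation=cv2.INTER_CUBIC))
```

```text
[587.83 167.13 130.31] -0.1449964770179604 [ 0.04  0.43 -0.68]
```

View pics/s8.png

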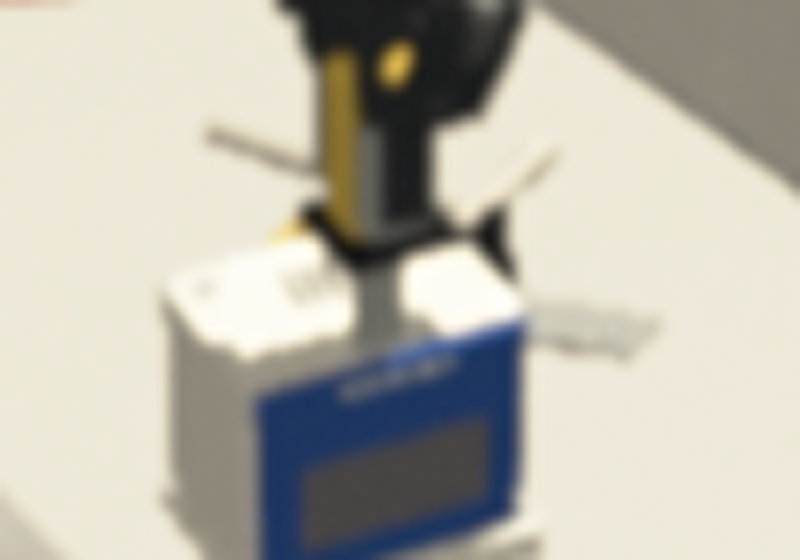

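View pics/w8.png

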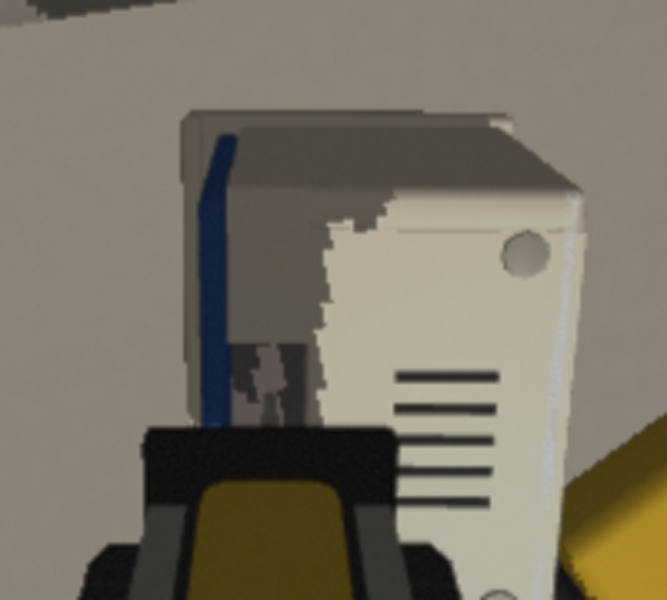

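Request:
jog_arm([
  {"x": 5,"y": 0,"z": 0,"rx": 0,"ry": 0,"rz": 0,"hand": 12},
  {"x": 4.5,"y": 0,"z": 0,"rx": 0,"ry": 0,"rz": 0,"hand": 12},
  {"x": 0,"y": 0,"z": 0,"rx": 0,"ry": 0,"rz": 0,"hand": 12},
])

```text
time_s: 7.65
eef_pos: [588.1, 167.1, 121.3]
ee_rot: [-0.462, -0.535, -0.463, 0.535]
force: [0.2, -0.1, -0.6]
grip_width: 0.219
```

Request:
jog_arm([
  {"x": 0,"y": -4,"z": 0,"rx": 0,"ry": 0,"rz": 0,"hand": 12},
  {"x": 0,"y": -4,"z": 0,"rx": 0,"ry": 0,"rz": 0,"hand": 12},
  {"x": 0,"y": -3,"z": 0,"rx": 0,"ry": 0,"rz": 0,"hand": 12},
])

```text
time_s: 8.02
eef_pos: [578.0, 168.7, 122.2]
ee_rot: [0.463, 0.536, 0.462, -0.534]
force: [3.2, -0.6, -0.7]
grip_width: 0.227
```

Request:
jog_arm([
  {"x": 0,"y": -3,"z": 0,"rx": 0,"ry": 0,"rz": 0,"hand": 12},
  {"x": 0,"y": -4,"z": 0,"rx": 0,"ry": 0,"rz": 0,"hand": 12},
  {"x": 0,"y": -5,"z": 0,"rx": 0,"ry": 0,"rz": 0,"hand": 12},
])

```text
time_s: 8.4
eef_pos: [564.9, 170.6, 121.7]
ee_rot: [-0.462, -0.535, -0.463, 0.535]
force: [-0.3, -0.5, -0.0]
grip_width: 0.224
```

Run:
```python
from h import *
im=capture('scene'); save('s9',cv2.resize(im[120:220,280:400],(720,600),interpolation=cv2.INTER_CUBIC))
```

```text
(no output)
```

View pics/s9.png

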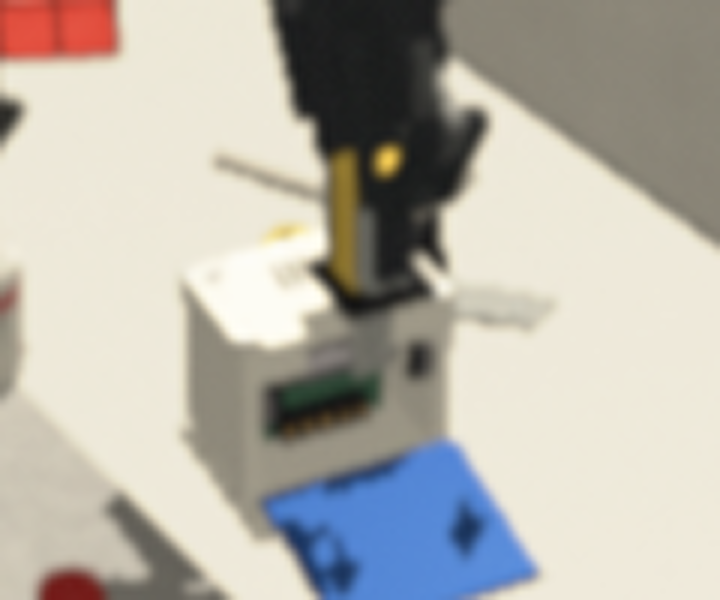

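Request:
jog_arm([
  {"x": -15,"y": 0,"z": 0,"rx": 0,"ry": 0,"rz": 0,"hand": 12},
  {"x": -30,"y": 0,"z": 0,"rx": 0,"ry": 0,"rz": 0,"hand": 12},
  {"x": -30,"y": 0,"z": 0,"rx": 0,"ry": 0,"rz": 0,"hand": 12},
  {"x": 0,"y": 0,"z": 0,"rx": 0,"ry": 0,"rz": 0,"hand": 12},
])

```text
time_s: 8.95
eef_pos: [566.6, 170.6, 199.8]
ee_rot: [0.464, 0.536, 0.461, -0.533]
force: [0.7, 0.0, -0.8]
grip_width: 0.222
```

Run:
```python
from h import *
p,R=wpose(); th=np.arctan2(R[1,1],R[0,1]); print(p,th)
plan([tuple(w) for w in np.linspace([*p[:2],196,th],[468.2,413.9,196,.186],7)[1:]])
im=capture('top'); save('t10',cv2.resize(im[110:240,310:470],(738,600),interpolation=cv2.INTER_CUBIC))
save('w10',capture('wrist'))
```

```text
[566.61090616 170.59717126 199.81081548] -0.14495365694744433
cur [ 5.66611e+02  1.70597e+02  1.99811e+02 -1.45000e-01]
{'x': np.float64(3.8), 'y': np.float64(-22.1), 'z': np.float64(-37.8), 'rx': np.float64(-0.055)} step 43.9
{'x': np.float64(-0.0), 'y': np.float64(-20.0), 'z': np.float64(-38.9), 'rx': np.float64(-0.055)} step 43.7
{'x': np.float64(-0.0), 'y': np.float64(-17.8), 'z': np.float64(-40.0), 'rx': np.float64(-0.055)} step 43.7
{'x': np.float64(-0.0), 'y': np.float64(-15.6), 'z': np.float64(-40.9), 'rx': np.float64(-0.055)} step 43.7
{'x': np.float64(-0.0), 'y': np.float64(-13.3), 'z': np.float64(-41.7), 'rx': np.float64(-0.055)} step 43.7
{'x': np.float64(-0.0), 'y': np.float64(-11.0), 'z': np.float64(-42.3), 'rx': np.float64(-0.055)} step 43.7
```

View pics/t10.png

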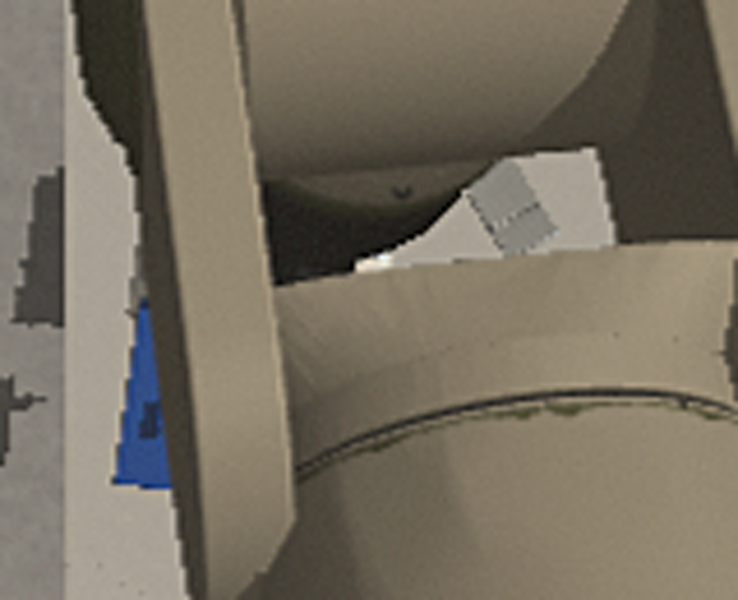

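View pics/w10.png

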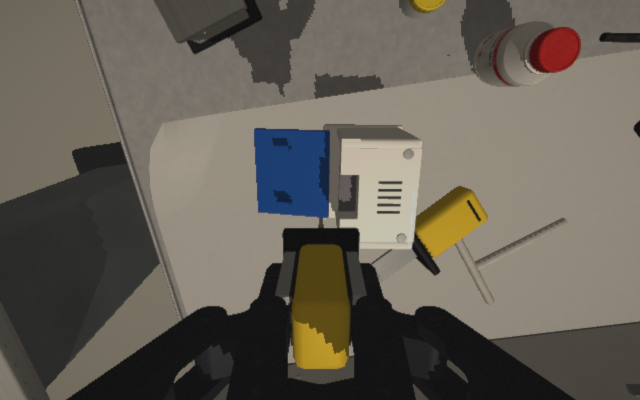

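Request:
jog_arm([
  {"x": 2,"y": -22,"z": -38,"rx": -0.055,"ry": 0,"rz": 0,"hand": 12},
  {"x": 2,"y": -20,"z": -39,"rx": -0.055,"ry": 0,"rz": 0,"hand": 12},
  {"x": 0,"y": -18,"z": -40,"rx": -0.055,"ry": 0,"rz": 0,"hand": 12},
  {"x": 0,"y": -15.5,"z": -41,"rx": -0.055,"ry": 0,"rz": 0,"hand": 12},
  {"x": 0,"y": -13.5,"z": -41.5,"rx": -0.055,"ry": 0,"rz": 0,"hand": 12},
])

```text
time_s: 9.68
eef_pos: [482.3, 374.6, 191.4]
ee_rot: [0.532, 0.465, 0.532, -0.467]
force: [0.4, 0.0, -0.7]
grip_width: 0.222
```

Request:
jog_arm([
  {"x": 0,"y": -11,"z": -42.5,"rx": -0.055,"ry": 0,"rz": 0,"hand": 12},
  {"x": 0,"y": 0,"z": 0,"rx": 0,"ry": 0,"rz": 0,"hand": 12},
  {"x": 0,"y": 0,"z": 0,"rx": 0,"ry": 0,"rz": 0,"hand": 12},
])

```text
time_s: 10.05
eef_pos: [466.9, 413.7, 191.7]
ee_rot: [0.544, 0.451, 0.544, -0.452]
force: [0.2, -1.1, -1.2]
grip_width: 0.223
```

Run:
```python
from h import *
plan([(468.2,413.9,120,.186)])
p,R=wpose();print(R[:,0]); im=capture('wrist'); save('w11',im); np.save('w11.npy',im); np.savez('w11p.npz',p=p,R=R)
```

```text
cur [4.66875e+02 4.13696e+02 1.91741e+02 1.85000e-01]
{'x': np.float64(71.7), 'y': np.float64(1.3), 'z': np.float64(0.0), 'rx': np.float64(-0.001)} step 71.8
[-0.00144253 -0.00120726 -0.99999823]
```

View pics/w11.png

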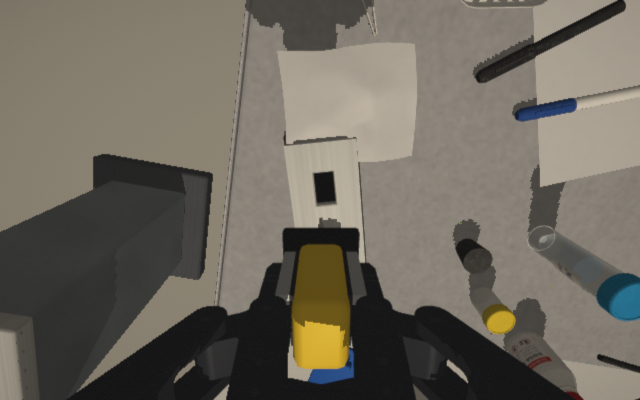

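Run:
```python
from h import *
im=np.load('w11.npy'); save('w11c',cv2.resize(im[160:220,295:355],(600,600),interpolation=cv2.INTER_CUBIC))
```

```text
(no output)
```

View pics/w11c.png

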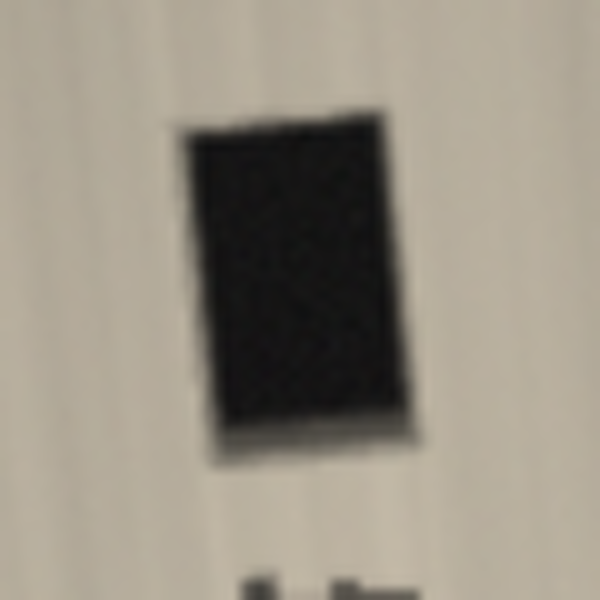

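Run:
```python
from h import *
d=np.load('w11p.npz'); pose=(d['p'],d['R'])
q=ray('wrist',np.array([[182,128],[383,113],[418,443],[215,462]])/10+[295,160],50,pose)
print(q.round(1),q.mean(0),[np.linalg.norm(q[i]-q[(i+1)%4]).round(1) for i in range(4)],[np.arctan2(*(q[1]-q[0])[[1,0]]).round(3),np.arctan2(-(q[0]-q[3])[0],(q[0]-q[3])[1]).round(3)])
print(pose[1].T@(q.mean(0)-pose[0]))
```

```text
[[459.5 423.8  50. ]
 [475.9 428.1  50. ]
 [484.6 399.9  50. ]
 [467.6 395.   50. ]] [471.88041725 411.69524869  50.        ] [np.float64(17.0), np.float64(29.5), np.float64(17.7), np.float64(29.9)] [np.float64(0.261), np.float64(0.273)]
[141.73593827   4.78520479   2.75442825]
```

Request:
jog_arm([
  {"x": 0,"y": 3,"z": 2,"rx": -0.075,"ry": 0,"rz": 0,"hand": 12},
  {"x": 40,"y": 0,"z": 0,"rx": 0,"ry": 0,"rz": 0,"hand": 12},
  {"x": 40,"y": 0,"z": 0,"rx": 0,"ry": 0,"rz": 0,"hand": 12},
  {"x": 0,"y": 0,"z": 0,"rx": 0,"ry": 0,"rz": 0,"hand": 12},
  {"x": 0,"y": 0,"z": 0,"rx": 0,"ry": 0,"rz": 0,"hand": 12},
])

```text
time_s: 10.72
eef_pos: [471.3, 412.8, 114.6]
ee_rot: [0.561, 0.432, 0.56, -0.43]
force: [-0.2, 0.3, -0.1]
grip_width: 0.227
```

Run:
```python
from h import *
plan([(470.3,412.3,64,.26)])
im=capture('scene'); save('s12',cv2.resize(im[210:300,220:340],(800,600),interpolation=cv2.INTER_CUBIC))
```

```text
cur [4.71300e+02 4.12765e+02 1.14628e+02 2.59000e-01]
{'x': np.float64(50.6), 'y': np.float64(-1.1), 'z': np.float64(0.2), 'rx': np.float64(-0.001)} step 50.6
```

View pics/s12.png

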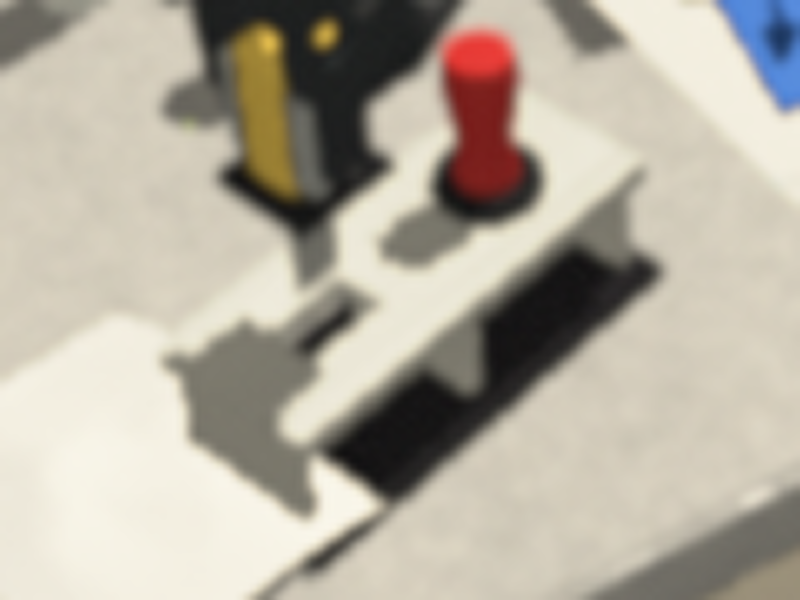

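Run:
```python
from h import *
f=lambda a:(np.array(a)-[220,210])*800/120
p,R=wpose(); ey=-R[:,2]; ex=R[:,1]
tip=p+R[:,0]*49.8
print('pred blade bottom ctr/ends',f(proj('scene',[tip,tip+8*ey,tip-8*ey])).round(0).tolist())
for c in ((471.9,411.7),(470.3,412.3)):
    c=np.array([*c,50]); print('pred slot',f(proj('scene',[c]+[c+a*ex+b*ey for a,b in((8.5,14.5),(8.5,-14.5),(-8.5,-14.5),(-8.5,14.5))])).round(0).tolist())
c=np.array([*tip[:2],50]); print('tip dropped',f(proj('scene',[c])))
c0=f(proj('scene',[c]));print('per mm ex,ey,z',[(f(proj('scene',[c+v]))-c0).round(1).tolist() for v in (ex,ey,np.array([0,0,1.]))])
im=capture('scene'); save('s13',cv2.resize(im[240:275,250:290],(685,600),interpolation=cv2.INTER_CUBIC))
```

```text
pred blade bottom ctr/ends [[312.0, 282.0], [292.0, 297.0], [332.0, 267.0]]
pred slot [[320.0, 315.0], [264.0, 329.0], [336.0, 275.0], [376.0, 302.0], [304.0, 357.0]]
pred slot [[321.0, 319.0], [265.0, 333.0], [337.0, 279.0], [376.0, 306.0], [305.0, 361.0]]
tip dropped [[316.50079553 318.12077591]]
per mm ex,ey,z [[[-2.3, -1.6]], [[-2.5, 1.9]], [[-0.3, -2.4]]]
```

View pics/s13.png

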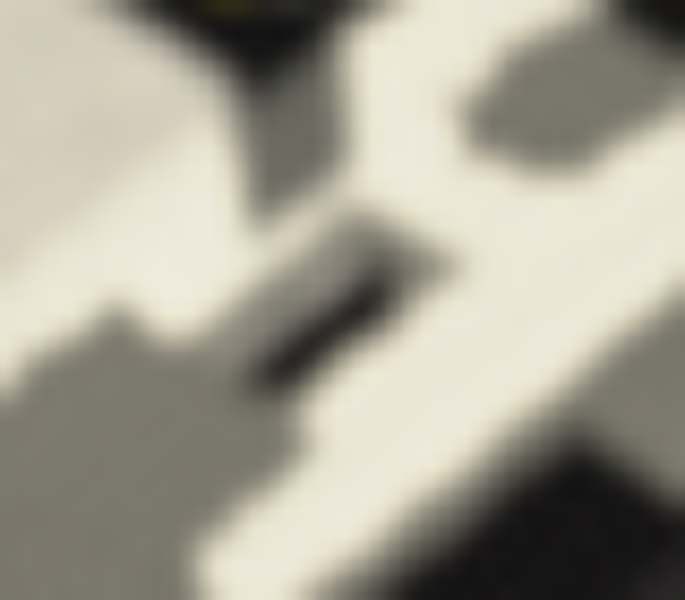

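Request:
jog_arm([
  {"x": 5,"y": -1.2,"z": 0.7,"rx": 0,"ry": 0,"rz": 0,"hand": 12},
  {"x": 20,"y": 0,"z": 0,"rx": 0,"ry": 0,"rz": 0,"hand": 12},
  {"x": 20,"y": 0,"z": 0,"rx": 0,"ry": 0,"rz": 0,"hand": 12},
  {"x": 4,"y": 0,"z": 0,"rx": 0,"ry": 0,"rz": 0,"hand": 12},
  {"x": 0,"y": 0,"z": 0,"rx": 0,"ry": 0,"rz": 0,"hand": 12},
])

```text
time_s: 11.45
eef_pos: [469.5, 412.0, 64.4]
ee_rot: [0.561, 0.431, 0.561, -0.431]
force: [-0.1, 0.1, -0.4]
grip_width: 0.224
```

Request:
jog_arm([
  {"x": 2,"y": 0,"z": 0,"rx": 0,"ry": 0,"rz": 0,"hand": 12},
  {"x": 1.5,"y": 0,"z": 0,"rx": 0,"ry": 0,"rz": 0,"hand": 12},
  {"x": 0,"y": 0,"z": 0,"rx": 0,"ry": 0,"rz": 0,"hand": 12},
])

```text
time_s: 11.82
eef_pos: [469.3, 411.9, 60.4]
ee_rot: [0.561, 0.431, 0.561, -0.431]
force: [0.6, 1.0, -0.9]
grip_width: 0.226
```

Run:
```python
from h import *
print(wpose()[0],sense()['force'])
im=capture('scene'); save('s14',cv2.resize(im[210:300,220:340],(800,600),interpolation=cv2.INTER_CUBIC))
```

```text
[469.28259371 411.89607234  60.39025165] [ 0.64176675  0.99411612 -0.89665511]
```

View pics/s14.png

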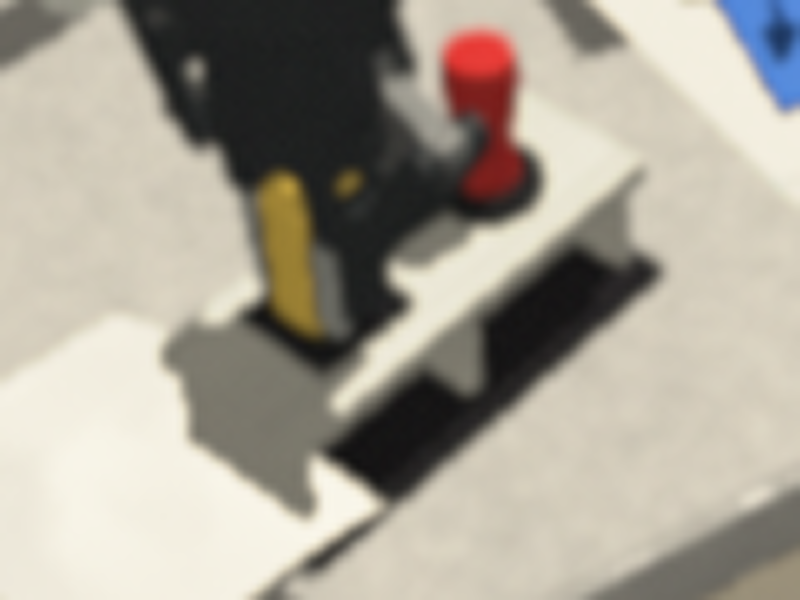

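Request:
jog_arm([
  {"x": 1,"y": 0,"z": 0,"rx": 0,"ry": 0,"rz": 0,"hand": 12},
  {"x": 0,"y": 0,"z": 0,"rx": 0,"ry": 0,"rz": 0,"hand": 12},
], force=40)

```text
time_s: 12.12
eef_pos: [469.4, 412.0, 59.8]
ee_rot: [0.561, 0.431, 0.561, -0.431]
force: [-1.0, -0.9, 3.2]
grip_width: 0.227
```

Light contact (about 4 N), so the collar is seated. Releasing.

Request:
jog_arm([
  {"x": 0,"y": 0,"z": 0,"rx": 0,"ry": 0,"rz": 0,"hand": 26},
  {"x": 0,"y": 0,"z": 0,"rx": 0,"ry": 0,"rz": 0,"hand": 50},
  {"x": 0,"y": 0,"z": 0,"rx": 0,"ry": 0,"rz": 0,"hand": 60},
  {"x": 0,"y": 0,"z": 0,"rx": 0,"ry": 0,"rz": 0,"hand": 60},
])

```text
time_s: 12.62
eef_pos: [469.3, 411.9, 59.2]
ee_rot: [0.561, 0.431, 0.561, -0.431]
force: [0.4, 0.5, -0.5]
grip_width: 0.698
```

Request:
jog_arm([
  {"x": -15,"y": 0,"z": 0,"rx": 0,"ry": 0,"rz": 0,"hand": 60},
  {"x": -40,"y": 0,"z": 0,"rx": 0,"ry": 0,"rz": 0,"hand": 60},
  {"x": -45,"y": 0,"z": 0,"rx": 0,"ry": 0,"rz": 0,"hand": 60},
  {"x": -40,"y": 0,"z": 0,"rx": 0,"ry": 0,"rz": 0,"hand": 60},
  {"x": 0,"y": -50,"z": -30,"rx": 0,"ry": 0,"rz": 0,"hand": 60},
])

```text
time_s: 13.25
eef_pos: [415.8, 428.0, 203.4]
ee_rot: [0.561, 0.435, 0.559, -0.429]
force: [-0.6, 0.8, -1.5]
grip_width: 0.705
```

Request:
jog_arm([
  {"x": 0,"y": -50,"z": -20,"rx": 0,"ry": 0,"rz": 0,"hand": 60},
  {"x": 0,"y": 0,"z": 0,"rx": 0,"ry": 0,"rz": 0,"hand": 60},
])

```text
time_s: 13.5
eef_pos: [357.0, 435.2, 201.0]
ee_rot: [0.561, 0.43, 0.561, -0.43]
force: [0.6, -0.9, 0.6]
grip_width: 0.703
```

Run:
```python
from h import *
a=capture('scene'); b=capture('top'); save('s15',cv2.resize(a[120:290,220:420],(706,600),interpolation=cv2.INTER_CUBIC)); save('t15',b); save('t15c',cv2.resize(b[120:270,190:430],(800,500),interpolation=cv2.INTER_CUBIC)); print(sense()['time_s'],sense()['dq'])
```

```text
13.6 [-0.02556855  0.02463835 -0.01526618  0.00144153 -0.00237485  0.00018237]
```

View pics/s15.png

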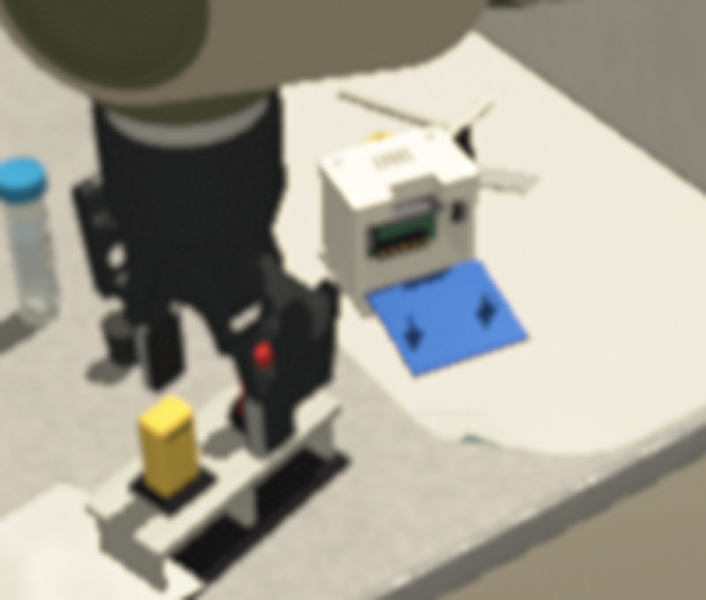

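View pics/t15c.png

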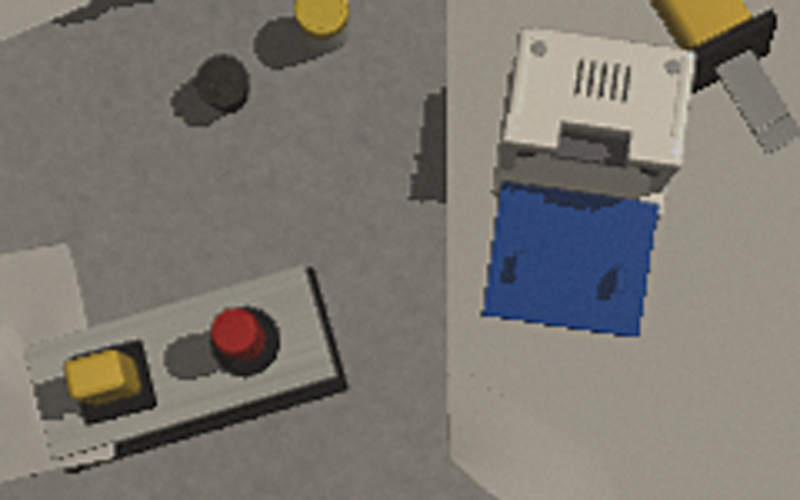

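Request:
jog_arm([
  {"x": 0,"y": 0,"z": 0,"rx": 0,"ry": 0,"rz": 0,"hand": 60},
  {"x": 0,"y": 0,"z": 0,"rx": 0,"ry": 0,"rz": 0,"hand": 60},
])

```text
time_s: 13.85
eef_pos: [360.6, 434.2, 199.2]
ee_rot: [0.56, 0.431, 0.56, -0.431]
force: [0.2, -0.8, -0.5]
grip_width: 0.701
```

Run:
```python
from h import *
np.set_printoptions(precision=1,suppress=True)
q=ray('top',np.array([[505,183],[658,205],[638,336],[482,316]])/(800/240)+[190,120],5)
print(q,[np.linalg.norm(q[i]-q[(i+1)%4]).round(1) for i in range(4)])
h=ray('top',np.array([[65,360],[122,350],[130,392],[72,402]])/(800/240)+[190,120],106);print('handle',h.mean(0))
im=capture('wrist'); save('w15',im)
```

```text
[[580.3 207.4   5. ]
 [567.7 124.1   5. ]
 [496.  136.5   5. ]
 [507.3 220.6   5. ]] [np.float64(84.3), np.float64(72.8), np.float64(84.8), np.float64(74.2)]
handle [467.9 407.6 106. ]
```

View pics/w15.png

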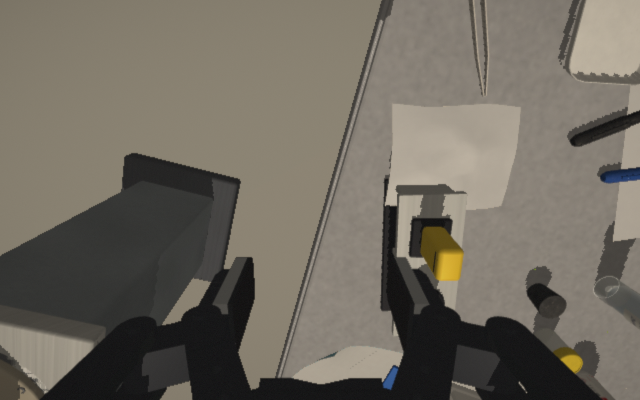

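```bash
python3 -c "
from h import *
print(finish_job())"
```

```text
the job is handed in; nothing more can be done
None
```

I took the opener from the stand, pushed its blade about 14 mm into the notch and drew it towards the robot. The cover came off with about 3 N showing at the wrist. I then lowered the opener back into its own slot, let go and backed the arm away, and handed the job in at about 13.9 s.

My last checks:
- **Cover:** it lies face down in front of the sensor. Its outline measures about 84 × 73 mm against 86 × 74 mm nominal, which fits lying flat. The fingers stayed well above it throughout.
- **Opener:** it stands upright in its original slot with the collar on the plate. It is turned by about 0.07 rad from how it stood at first, so that it lines up with the slot.
- **Awl:** it is in the same place as before, within a pixel in the top view.
- **Robot:** it was touching nothing, and the wrist forces I read stayed at about 5 N or below.

Two things disagreed:
- **Camera positions:** the top and wrist cameras differed by 2–5 mm, within the slot and notch clearances. I went by the wrist view close up.
- **Look-alike opener:** the larger yellow opener, which stood free beside the sensor at the start, is now lying on the bench. It was already down when the sensor first came into the wrist view (6 s), before the arm had come near it, and I felt no contact. I did not see it fall.

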